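Stack washed compressor vanes crosswise to dry

ROBOT

A 6-joint arm with a two-finger parallel gripper is mounted at the origin on the work surface. World frame = base frame: x ahead of the robot, y to its left, z up, the work surface at z = 0. Lengths are in mm, angles in rad, forces in N, time in s.
With the tool pointing down it reaches from about 350 to 875 mm from the base axis. Payload 4.2 kg.
Tool frame: the origin (TCP) lies on the centre line of the jaws, within the pads' length; the fingertips stand 19 mm ahead of it and the grasp point (between the pads) is the TCP; z points along the fingers, y is the line along which they close (so a half turn about z gives the same grasp; the last joint's range is limited). The gripper opens to 87 mm and grips with 3 to 60 N. Pads are 19 mm wide; open, the fingers measure 117 mm over their backs; the gripper's body (75 mm by 190 mm) begins 51 mm behind the grasp point.
Start: joints at [-1.023, 0.385, 0.008, 0, -1.194, -0.259], TCP at [178.017, -599.09, 241.55] pointing down, gripper open.
Joint ranges: [-3.14, 3.14], [-1.21, 2.06], [-1.07, 1.41], [-3.16, 2.05], [-2.99, -0.16], [-3.1, 3.1]. Speed limits (rad/s): [2.79, 2.79, 3.14, 3.14, 3.14, 3.14].

INTERFACE

Orientations are given as a rotation vector (axis times angle).
In Python, from cell import movep, movel, move_joints, gripper_to, wait, inverse_kinematics, camera, get_calibration, Unreachable, sign_off, read_time, read_q, read_joint_vel, read_joint_efforts, read_tool_pos, read_eef_rot, read_wrist_force, read_wrist_torque, read_gripper_width, read_grasp_force gives the robot as it stands. Calls block until the motion is done:
- movep(position, orientation): joint-space move of the TCP to a pose.
- movel(position, frame=None, velocity=150): straight line of the TCP; frame=None keeps the orientation; velocity is the mean speed in mm/s.
- move_joints(angles): joint-space move.
- gripper_to(opening): opening from 0.0 (shut) to 1.0 (fully open); the grip force is fixed at half the most; returns when the fingers have stopped.
- wait(seconds).
- inverse_kinematics(position, orientation): joint angles nearest the present ones, or None.
- camera(name): name is "scene" or "side" or "wrist"; returns (picture, depth): 420x560x3 uint8, red, green, blue; 420x560 float32, mm along the optical axis (not along the pixel's ray), 0 where there is no reading.
- get_calibration(name): a dict with "camera_matrix" (3x3 intrinsics, pixels), "distortion" ([k1, k2, p1, p2, k3] as OpenCV has them; the pictures are not rectified), "cam_to_world" (4x4, takes a point from camera to world coordinates). Camera axes: x right, y down, z forward; pixel columns grow to the right and rows downward; lengths in mm; the calibration is good to about 2 mm. A picture is of the moment at which its call begins: read the wrist's pose just before it. get_calibration takes no time and is no camera call; for the wrist camera it gives the pose at the moment of the call.
A pose or a line that the arm cannot do raises Unreachable and nothing moves.
- sign_off(): hands the job in; it is judged then, once.
Readings, each from a call of its own:
- read_time(): time.
- read_q(): joint angles.
- read_joint_vel(): joint speeds.
- read_joint_efforts(): joint torques, N m.
- read_tool_pos(): TCP position.
- read_eef_rot(): TCP orientation.
- read_wrist_force(): force on the tool from outside, world axes, zero at the start.
- read_wrist_torque(): the same for the moment, N m.
- read_gripper_width(): opening from 0.0 (shut) to 1.0 (fully open).
- read_grasp_force(): force on a finger pad.
Only numpy, scipy, OpenCV 4.12 (cv2) and the standard library are available. Lean on these libraries where they do the work, as an engineer would, in place of code of your own. Each camera call takes 0.05 s, during which the arm holds its last target. There are 200 camera calls.

TASK

Finish the drying stack: with the good carbon vanes from the drain tray, complete the second course by laying one parallel to the vane already there, at the opposite ends of the bottom pair, and lay the other two crosswise on top as the third course, spaced and flush like the bottom pair so that air gets round them all. Carbon is brittle, so grip lightly and lay each vane down without dropping or pressing it. Do not shift the vanes already stacked, and leave the rejected vane with the yellow cross and everything else on the bench where they are.

Things in the scene. Friction and masses are not known exactly. Their poses are not given: they have to be found in the camera images.
- vane_a: carbon-graphite pump vane, dark grey flat slat 160 x 40 x 10 mm, about 0.12 kg, a narrow bright worn strip along one long edge (may lie either way round). Origin: centre of its underside; x along the length, y across the width, z up. Brittle: grip lightly (the two fingers' pushes together under 100 N), press under 60 N, no fall over 13 mm. Lies flat in the tray.
- vane_b: same as vane_a; lies flat in the tray, to be stacked.
- vane_c: same as vane_a; lies flat in the tray, to be stacked. The three are interchangeable.
- reject_vane: same size and frame as vane_a, but with a yellow paint cross on top: scrapped, stays where it lies in the tray. The four in the tray lie in any order, side by side along the tray's y, centres about 85 mm apart.
- drain_tray: fixed perforated aluminium tray 240 mm (its x) x 380 mm (its y), floor 4 mm thick on the bench, rim 16 mm high; origin: centre of its underside, on the bench top (z = 0).
- grate: fixed square steel drying grate, 180 x 180 mm, its bars' tops 30 mm above the bench; may be turned any way. Origin: centre of its underside, on the bench top.
- grate_top (a point): centre of the grate's top face; x and y along its sides, z up. The stack is centred here: course one along x at y = +60 and -60 mm, course two along y at x = +60 (there) and x = -60 mm (missing), course three along x at y = +60 and -60 mm. Undersides at z = 0, 10, 20 mm. Long edges are thus flush with the ends of the vanes below; 80 mm gap between two of a course.
- base_vane_1: same size and frame as vane_a; in the bottom course, lying on the grate along its x at y = +60 mm (within 3 mm).
- base_vane_2: same; in the bottom course, at y = -60 mm.
- second_vane: same; the one vane already in the second course, lying along the grate's y across both base vanes at x = +60 mm (within 3 mm).
- bearing: steel ball bearing 62 mm across, 16 mm high, lying flat; bystander.
- wrench: steel wrench lying on the bench beyond the tray and grate; bystander.
- brush: brush lying on the bench at the right; bystander.
- caliper: dial caliper 200 mm long, lying on the bench at the left; bystander.
- wash_bottle: white bottle, 66 mm across, 170 mm high, red cap, standing at the right; bystander.
Not all that is in view belongs to the job. Leave any purple look-alike of the vane_b alone.

How it is judged (in metres and radians):
At the end, for the whole second after the job is handed in: One new vane completes course two, two form course three: each within 15 mm of its flush place, 4 mm in height, 0.17 rad of square, flat within 0.06 rad, released, at rest. Stacked vanes within 12 mm of their start and flat; rejected vane within 20 mm of its start (((x of vane_a in the frame of grate_top between -0.075 and -0.045 m and y of vane_a in the frame of grate_top between -0.015 and 0.015 m and z of vane_a in the frame of grate_top between 0.006 and 0.014 m and angle between the x axis of vane_a and the y axis of grate_top, either way round below 0.17 rad) or (x of vane_a in the frame of grate_top between -0.015 and 0.015 m and y of vane_a in the frame of grate_top between 0.045 and 0.075 m and z of vane_a in the frame of grate_top between 0.016 and 0.024 m and angle between the x axis of vane_a and the x axis of grate_top, either way round below 0.17 rad) or (x of vane_a in the frame of grate_top between -0.015 and 0.015 m and y of vane_a in the frame of grate_top between -0.075 and -0.045 m and z of vane_a in the frame of grate_top between 0.016 and 0.024 m and angle between the x axis of vane_a and the x axis of grate_top, either way round below 0.17 rad)) and angle between each of vane_a, vane_b, vane_c, base_vane_1, base_vane_2, second_vane's own z axis and vertical below 0.06 rad and linear speed of each of vane_a, vane_b, vane_c below 0.01 m/s and angular speed of each of vane_a, vane_b, vane_c below 0.1 rad/s and contact force between each of vane_a, vane_b, vane_c and the fingers below 0.05 N and ((x of vane_b in the frame of grate_top between -0.075 and -0.045 m and y of vane_b in the frame of grate_top between -0.015 and 0.015 m and z of vane_b in the frame of grate_top between 0.006 and 0.014 m and angle between the x axis of vane_b and the y axis of grate_top, either way round below 0.17 rad) or (x of vane_b in the frame of grate_top between -0.015 and 0.015 m and y of vane_b in the frame of grate_top between 0.045 and 0.075 m and z of vane_b in the frame of grate_top between 0.016 and 0.024 m and angle between the x axis of vane_b and the x axis of grate_top, either way round below 0.17 rad) or (x of vane_b in the frame of grate_top between -0.015 and 0.015 m and y of vane_b in the frame of grate_top between -0.075 and -0.045 m and z of vane_b in the frame of grate_top between 0.016 and 0.024 m and angle between the x axis of vane_b and the x axis of grate_top, either way round below 0.17 rad)) and ((x of vane_c in the frame of grate_top between -0.075 and -0.045 m and y of vane_c in the frame of grate_top between -0.015 and 0.015 m and z of vane_c in the frame of grate_top between 0.006 and 0.014 m and angle between the x axis of vane_c and the y axis of grate_top, either way round below 0.17 rad) or (x of vane_c in the frame of grate_top between -0.015 and 0.015 m and y of vane_c in the frame of grate_top between 0.045 and 0.075 m and z of vane_c in the frame of grate_top between 0.016 and 0.024 m and angle between the x axis of vane_c and the x axis of grate_top, either way round below 0.17 rad) or (x of vane_c in the frame of grate_top between -0.015 and 0.015 m and y of vane_c in the frame of grate_top between -0.075 and -0.045 m and z of vane_c in the frame of grate_top between 0.016 and 0.024 m and angle between the x axis of vane_c and the x axis of grate_top, either way round below 0.17 rad)) and distance between vane_a and vane_b above 0.045 m and distance between each of vane_a, vane_b and vane_c above 0.045 m and distance of each of base_vane_1, base_vane_2, second_vane from where it was at the start of the episode below 0.012 m and distance of reject_vane from where it was at the start of the episode below 0.02 m); the robot touches nothing.
It fails at once if a vane is gripped or pinched hard enough to crack it (fingers on a vane above 100 N) (contact force between the fingers and vane_a above 100 N or contact force between the fingers and vane_b above 100 N or contact force between the fingers and vane_c above 100 N or contact force between the fingers and base_vane_1 above 100 N or contact force between the fingers and base_vane_2 above 100 N or contact force between the fingers and second_vane above 100 N).
It fails at once if a vane is dropped or flung: it moves faster than 0.5 m/s with no finger on it (a fall of about 13 mm) ((linear speed of vane_a above 0.5 m/s and contact force between the fingers and vane_a below 0.05 N) or (linear speed of vane_b above 0.5 m/s and contact force between the fingers and vane_b below 0.05 N) or (linear speed of vane_c above 0.5 m/s and contact force between the fingers and vane_c below 0.05 N) or (linear speed of base_vane_1 above 0.5 m/s and contact force between the fingers and base_vane_1 below 0.05 N) or (linear speed of base_vane_2 above 0.5 m/s and contact force between the fingers and base_vane_2 below 0.05 N) or (linear speed of second_vane above 0.5 m/s and contact force between the fingers and second_vane below 0.05 N)).
It fails at once if the stack is knocked or pressed: more than 60 N between two vanes, or a vane and the grate (contact force between any of vane_a, vane_b, vane_c and base_vane_1 above 60 N or contact force between any of vane_a, vane_b, vane_c and base_vane_2 above 60 N or contact force between any of vane_a, vane_b, vane_c and second_vane above 60 N or contact force between any of vane_a, vane_b, vane_c, base_vane_1, base_vane_2, second_vane and grate above 60 N or contact force between vane_a and vane_b above 60 N or contact force between any of vane_a, vane_b and vane_c above 60 N).
It fails at once if a vane already on the stack is shifted by more than 12 mm (distance of any of base_vane_1, base_vane_2, second_vane from where it was at the start of the episode above 0.012 m).
It fails at once if the rejected vane is moved by more than 20 mm, or another thing on the bench by more than 30 mm (distance of reject_vane from where it was at the start of the episode above 0.02 m or distance of any of bearing, wrench, brush, caliper, wash_bottle from where it was at the start of the episode above 0.03 m).
It also fails if it takes over 61 s, if anything falls off the work surface, if the arm or the gripper's body presses on something with over 40 N, if the wrist force passes 120 N, or if a joint passes its speed limit or range.

## Working session

There is one attempt and no reset: what is moved stays moved. The work goes in short steps, each a Python script; the robot and the scene stay as the last script left them, time stands still between calls to the robot, and variables do not carry over. Pictures are saved under pics/ and viewed, at most 10 in all, crops included, and the job is handed in when it is done.

```bash
mkdir -p pics; ls; python3 - <<'E'
from cell import *
import cv2,numpy as np
for n in ("scene","side"):
    p,d=camera(n); cv2.imwrite(f"pics/{n}0.png",p[:,:,::-1]); np.savez(f"pics/{n}0.npz",p=p,d=d)
    c=get_calibration(n); print(n,np.round(c["camera_matrix"],1).tolist(),c["distortion"],np.round(c["cam_to_world"],3).tolist())
print(read_time(),read_eef_rot(),read_gripper_width())
E
```

```text
pics
scene [[397.9, 0.0, 282.6], [0.0, 397.9, 213.1], [0.0, 0.0, 1.0]] [-0.05132343  0.          0.          0.          0.        ] [[-0.748, 0.52, -0.411, 1026.518], [0.663, 0.602, -0.445, 536.79], [0.016, -0.606, -0.796, 1038.304], [0.0, 0.0, 0.0, 1.0]]
side [[546.7, 0.0, 276.0], [0.0, 546.7, 205.3], [0.0, 0.0, 1.0]] [0.0667057 0.        0.        0.        0.       ] [[0.995, -0.054, 0.086, 333.376], [-0.101, -0.583, 0.806, -1513.601], [0.007, -0.811, -0.585, 1150.954], [0.0, 0.0, 0.0, 1.0]]
0.1 [ 4.51790758e-01 -3.10854836e+00 -3.10849616e-03] 1.001741464506559
```

View pics/scene0.png

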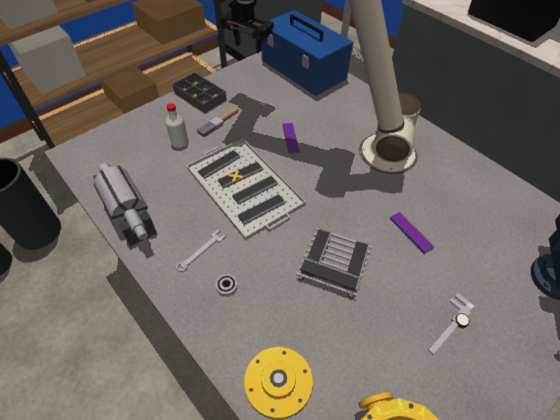

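View pics/side0.png

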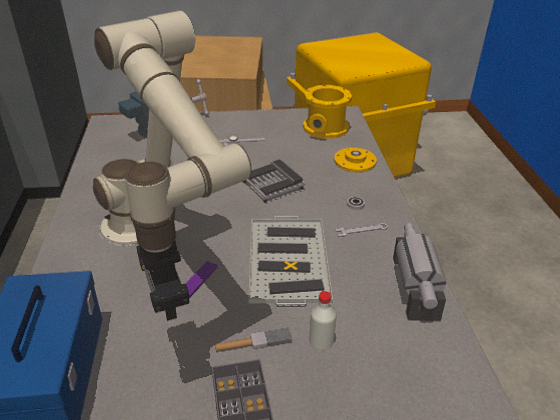

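The scene view shows the tray with four dark vanes at about (218,164), (240,176: yellow cross, rejected), (255,190) and (261,208). The grate stack is at about (336,260). The purple look-alikes at (290,138) and (411,232) are to be left alone. Next I'll get rough positions, then use the wrist camera.

```bash
cat > h.py <<'E'
import numpy as np,cv2
from cell import *
from scipy.spatial.transform import Rotation as R
def snap(n,f=None):
    c=get_calibration(n); p,d=camera(n)
    if f: cv2.imwrite(f"pics/{f}.png",p[:,:,::-1])
    return c,p,d
def rays(c,uv):
    uv=np.asarray(uv,float).reshape(-1,1,2)
    n=cv2.undistortPoints(uv,np.array(c["camera_matrix"]),np.array(c["distortion"])).reshape(-1,2)
    T=np.array(c["cam_to_world"]); r=np.c_[n,np.ones(len(n))]@T[:3,:3].T
    return T[:3,3],r
def onplane(c,uv,z):
    o,r=rays(c,uv); return o+r*((z-o[2])/r[:,2])[:,None]
def withdepth(c,uv,d):
    o,r=rays(c,uv); i=np.asarray(uv,int); return o+r*d[i[:,1],i[:,0]][:,None]
def tri(c1,u1,c2,u2):
    o1,r1=rays(c1,[u1]);o2,r2=rays(c2,[u2]);a=r1[0]/np.linalg.norm(r1);b=r2[0]/np.linalg.norm(r2)
    s=np.linalg.lstsq(np.c_[a,-b],o2-o1,rcond=None)[0]
    P,Q=o1+a*s[0],o2+b*s[1]; return (P+Q)/2,np.linalg.norm(P-Q)
def down(yaw): # tool z down, closing line (tool y) at world angle yaw (mod pi)
    y=np.array([np.cos(yaw),np.sin(yaw),0]);z=np.array([0,0,-1.])
    return R.from_matrix(np.c_[np.cross(y,z),y,z]).as_rotvec()
E
python3 - <<'E'
from h import *
for n,px in (("scene",[(218,164),(240,174),(255,190),(261,208),(336,260),(318,234),(370,243),(299,280),(354,292)]),("side",[(296,287),(280,267),(283,248),(291,232),(273,180)])):
    z=np.load(f"pics/{n}0.npz");c=get_calibration(n)
    print(n,np.round(withdepth(c,px,z["d"])).tolist())
w=get_calibration("wrist");T=np.array(w["cam_to_world"]);print(w["camera_matrix"],np.round(T,3),w["distortion"])
print(R.from_rotvec(read_eef_rot()).as_matrix().round(3),read_tool_pos())
E
```

```text
scene [[526.0, -351.0, 15.0], [496.0, -262.0, 14.0], [502.0, -171.0, 14.0], [536.0, -99.0, 13.0], [501.0, 204.0, 29.0], [482.0, 109.0, 41.0], [359.0, 221.0, -4.0], [615.0, 170.0, -1.0], [537.0, 309.0, 28.0]]
side [[516.0, -365.0, 17.0], [479.0, -273.0, 16.0], [498.0, -185.0, 16.0], [535.0, -98.0, 10.0], [502.0, 191.0, 31.0]]
[[303.44651257   0.         272.31881785]
 [  0.         303.44651257 213.86099112]
 [  0.           0.           1.        ]] [[-2.86000e-01  9.22000e-01  2.61000e-01  1.06362e+02]
 [ 9.58000e-01  2.74000e-01  8.00000e-02 -6.19267e+02]
 [ 2.00000e-03  2.73000e-01 -9.62000e-01  3.83157e+02]
 [ 0.00000e+00  0.00000e+00  0.00000e+00  1.00000e+00]] [0.00377162 0.         0.         0.         0.        ]
[[-0.959 -0.285 -0.001]
 [-0.285  0.959  0.002]
 [ 0.     0.002 -1.   ]] [ 177.87251256 -598.62411728  240.55146123]
```

```bash
python3 - <<'E'
from h import *
c=get_calibration("scene");z=np.load("pics/scene0.npz");s=get_calibration("side")
# bottle: red cap in both views
for n,cc in (("scene",c),("side",s)):
    q=np.load(f"pics/{n}0.npz");h=cv2.cvtColor(q["p"],cv2.COLOR_RGB2HSV)
    m=(((h[...,0]<6)|(h[...,0]>174))&(h[...,1]>150)&(h[...,2]>80)).astype(np.uint8)
    k,l,st,ce=cv2.connectedComponentsWithStats(m)
    for i in range(1,k):
        if st[i,4]>30: print(n,ce[i].round(),st[i,4],onplane(cc,[ce[i]],160).round())
import pickle
out=[]
for i,(p,f) in enumerate([((500,-180,330),"trayA"),((560,-270,330),"trayB"),((480,150,330),"grateA"),((560,230,330),"grateB")]):
    movep(p,down(np.pi/2)); wait(.3)
    c,p,d=snap("wrist",f); out.append((c,p,d)); print(read_time(),read_tool_pos().round() if hasattr(read_tool_pos(),'round') else read_tool_pos())
pickle.dump(out,open("w.pkl","wb"))
v=np.hstack([cv2.resize(out[i][1],(400,300)) for i in (0,2)]);v2=np.hstack([cv2.resize(out[i][1],(400,300)) for i in (1,3)])
cv2.imwrite("pics/mont.png",np.vstack([v,v2])[:,:,::-1])
E
```

```text
scene [170. 107.] 54 [[ 559. -561.  160.]]
side [324. 297.] 120 [[ 560. -551.  160.]]
2.3833 [ 500. -180.  330.]
3.2417 [ 560. -269.  331.]
5.1667 [480. 150. 330.]
6.0417 [560. 229. 331.]
```

View pics/mont.png

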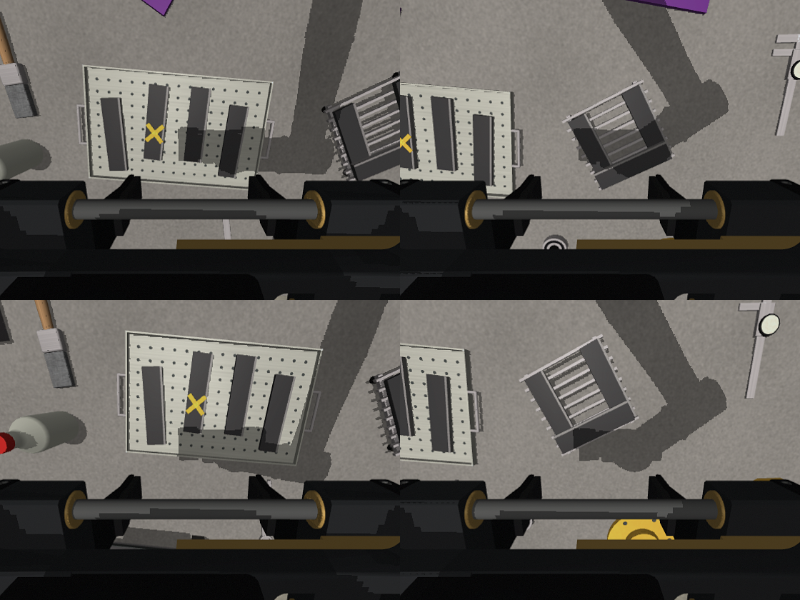

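The montage (four wrist views) shows the reject with its yellow cross second from left, so the good vanes are 1, 3 and 4. On the grate two base vanes lie parallel, and the second-course vane crosses their far end (bottom of the picture). Next I'll segment the tray vanes in both views and enlarge the grate.

```bash
python3 - <<'E'
from h import *
import pickle
W=pickle.load(open("w.pkl","rb"))
D=[]
for i in (0,1):
    c,p,d=W[i]; g=p.max(2); m=((g<85)).astype(np.uint8); m[250:]=0
    m=cv2.morphologyEx(m,cv2.MORPH_OPEN,np.ones((3,3)))
    cs,_=cv2.findContours(m,cv2.RETR_EXTERNAL,cv2.CHAIN_APPROX_NONE); L=[]
    for k in cs:
        r=cv2.minAreaRect(k)
        if 500<cv2.contourArea(k)<6000:
            P=onplane(c,cv2.boxPoints(r),14); e=np.linalg.norm(np.diff(P,axis=0),axis=1)
            print(i,np.round(r[0]),cv2.contourArea(k),P.mean(0).round(1),e.round(1))
    print("g",[int(g[int(y*1.4),int(x*1.4)]) for x,y in ([(112,140),(157,100),(195,100),(195,145),(235,120),(236,160)] if i==0 else [])])
big=[cv2.resize(W[i][1][a:a+160,b:b+213],(800//2*2//2*2//2,300)) for i,a,b in ((2,105,215),(3,30,155))]
c2=W[2][1][105:275,210:410];c3=W[3][1][30:230,155:345]
cv2.imwrite("pics/stack.png",np.hstack([cv2.resize(c2,(400,340)),cv2.resize(c3,(380,400))[:340]])[:,:,::-1])
E
```

```text
0 [ 35. 220.] 2464.0 [ 566.7 -554.6   14. ] [112.8  70.8 117.7]
0 [213. 208.] 531.5 [ 546.3 -272.2   14. ] [47.1 34.4 47.1]
0 [326. 198.] 2478.5 [533.1 -97.3  14. ] [159.   40.7 159.8]
0 [515. 194.] 4065.0 [527.7 194.3  14. ] [121.2 178.  133. ]
0 [158. 188.] 2163.5 [ 517.7 -355.2   14. ] [ 34.1 159.3  37.5]
0 [275. 174.] 2442.5 [ 495.8 -176.3   14. ] [158.8  39.  159.2]
0 [218. 149.] 1257.5 [ 456.1 -259.9   14. ] [91.8 33.8 91.8]
0 [537. 141.] 797.5 [444.3 208.4  14. ] [83.7 60.  86. ]
0 [ 39. 125.] 702.5 [ 423.6 -516.2   14. ] [ 16.9 104.5  18.1]
g [61, 72, 71, 32, 62, 30]
1 [ 18. 196.] 511.5 [ 588.3 -661.1   14. ] [50.8 42.5 52.1]
1 [ 89. 181.] 2073.0 [ 565.4 -548.    14. ] [92.2 68.9 96.2]
1 [269. 170.] 627.5 [ 546.5 -273.3   14. ] [38.7 49.8 39.9]
1 [385. 159.] 2709.0 [534.2 -99.6  14. ] [162.8  40.3 164. ]
1 [536. 158.] 2060.0 [532.5 125.7  14. ] [ 65.  170.7  71.8]
1 [214. 147.] 2375.5 [ 517.5 -355.    14. ] [ 33.3 157.4  36.7]
1 [334. 133.] 2734.5 [ 496.9 -178.4   14. ] [158.9  39.1 159.6]
1 [278. 106.] 1419.0 [ 456.5 -260.    14. ] [90.4 34.6 90.6]
1 [94. 81.] 549.5 [ 425.5 -517.4   14. ] [ 13.1 103.6  14. ]
1 [ 9. 32.] 528.0 [ 364.5 -621.8   14. ] [23.5 69.6 24.6]
g []
```

View pics/stack.png

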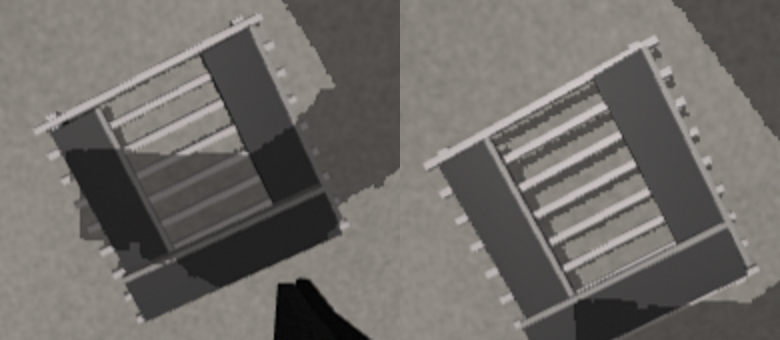

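The left crop (grateA) and right crop (grateB) show both base vanes and the second vane at the far end, with the near end free. I'll triangulate the stack corners and the vane centres.

```bash
cat > fit.py <<'E'
from h import *
import pickle
from scipy.optimize import least_squares
W=pickle.load(open("w.pkl","rb"))
A=np.array([(50,130),(98,107),(203,55),(250,27),(325,190),(342,230)],float)/2+[210,105]
B=np.array([(40,163),(92,140),(197,77),(243,47),(330,228),(350,270)],float)/2+[155,30]
# grate frame model x,y, top z ; x axis toward second vane, y left
# near end x=-80; the base on image right is at +y (world y left)
if __name__=="__main__":
    for a,b in zip(A,B):
        P,e=tri(W[2][0],a,W[3][0],b); print(P.round(1),round(e,1))
M=np.array([(-80,-80),(-80,-40),(-80,40),(-80,80),(40,80),(80,80)],float);Z=[40,40,40,40,50,50]
Q=np.array([[onplane(c,[u],z)[0][:2] for u,z in zip(U,Z)] for c,U in ((W[2][0],A),(W[3][0],B))])
def res(v,q): 
    t=v[2];r=np.array([[np.cos(t),-np.sin(t)],[np.sin(t),np.cos(t)]]); return (M@r.T+v[:2]-q)
S=[least_squares(lambda v:res(v,q).ravel(),[500,200,0.4]).x for q in Q]
G=np.mean(S,0)
if __name__=="__main__":
    for s,q in zip(S,Q): print(s.round(3),np.abs(res(s,q)).max().round(1))
    for n,a,b in (("v1",(158,188),(214,147)),("v3",(275,174),(334,133)),("v4",(326,198),(385,159))):
        P,e=tri(W[0][0],a,W[1][0],b);print(n,P.round(1),round(e,1))
    for i in (0,1):   # long-axis angles, depth heights
        c,p,d=W[i];g=p.max(2); m=(g<85).astype(np.uint8);m[250:]=0
        m=cv2.morphologyEx(m,cv2.MORPH_OPEN,np.ones((3,3)))
        k,l=cv2.connectedComponents(m)
        for x,y in [((158,188),(275,174),(326,198)),((214,147),(334,133),(385,159))][i]:
            ys,xs=np.nonzero(l==l[y,x]);P=onplane(c,np.c_[xs,ys],14)[:,:2]
            r=cv2.minAreaRect(P.astype(np.float32));b=cv2.boxPoints(r);e=b[1]-b[0],b[2]-b[1];u=max(e,key=np.linalg.norm)
            print(np.round(r[0],1),np.round(r[1],1),"ang",round(float(np.arctan(u[1]/u[0])),3),"zdepth",withdepth(c,np.c_[xs,ys],d)[:,2].mean().round(1))
E
python3 fit.py
```

```text
[464.   96.8  33.6] 0.4
[448.4 131.3  24.2] 0.6
[411.2 205.3  38.4] 1.8
[393.3 235.8  40.2] 0.3
[507.  296.9  40.2] 0.2
[536.  311.3  44.1] 1.3
[5.00884e+02 2.02738e+02 4.58000e-01] 3.4
[5.01569e+02 2.04684e+02 4.63000e-01] 4.8
v1 [ 513.3 -354.1   15.9] 0.9
v3 [ 493.4 -175.7    3.1] 1.5
v4 [ 5.32e+02 -9.44e+01  5.00e-01] 1.5
[ 517.  -354.6] [157.5  34.5] ang 0.014 zdepth 15.4
[ 495.8 -176.3] [ 41.2 159.1] ang -0.105 zdepth 15.4
[532.9 -97.6] [ 42.4 158.8] ang -0.126 zdepth 14.5
[ 517.5 -354.9] [155.8  34.9] ang 0.013 zdepth 15.3
[ 496.8 -177.6] [ 40.8 158.7] ang -0.095 zdepth 14.0
[ 534.2 -100.4] [ 43.8 161.7] ang -0.096 zdepth 14.6
```

```bash
cat >> h.py <<'E'
V={1:(517.2,-355,.013),3:(496.3,-177,-.1),4:(533.5,-99,-.11)}
OFF=22
def yawnear(yaw,p,z):
    best=None
    for k in (-1,0,1):
        q=inverse_kinematics((*p,z),down(yaw+k*np.pi))
        if q is not None:
            s=abs(q[5]-read_q()[5])
            if best is None or s<best[0]: best=(s,yaw+k*np.pi)
    return down(best[1])
def fz(): return float(np.array(read_wrist_force())[2])
def pick(n):
    x,y,a=V[n]; r=yawnear(a+np.pi/2,(x,y),90)
    gripper_to(.72); movep((x,y,90),r); print("at",read_tool_pos().round(1),round(fz(),1))
    movel((x,y,40),velocity=120); movel((x,y,4+OFF),velocity=40); print("down",read_tool_pos().round(1),round(fz(),1))
    gripper_to(.35); print("w",read_gripper_width()*87,"F",read_grasp_force())
    movel((x,y,90),velocity=80); print("held",read_gripper_width()*87,round(fz(),1),read_time())
def place(G,gx,gy,ang,under):
    t=G[2]; x=G[0]+gx*np.cos(t)-gy*np.sin(t); y=G[1]+gx*np.sin(t)+gy*np.cos(t)
    r=yawnear(t+ang+np.pi/2,(x,y),130); z=under+OFF
    movep((x,y,130),r); wait(.2); movel((x,y,z+8),velocity=80); f0=fz(); print("over",read_tool_pos().round(1),round(f0,1))
    for dz in np.arange(4,-2.1,-1):
        movel((x,y,z+dz),velocity=20); f=fz()-f0
        if abs(f)>2.5: break
    print("touch dz",dz,round(f,1)); gripper_to(.6); movel((x,y,z+40),velocity=60); movel((x,y,150),velocity=200)
    print("placed",x,y,read_time(),read_gripper_width())
E
python3 - <<'E'
from fit import *
for i in (2,3):
    c,p,d=W[i]
    for m,n in (((-40,-60),"b-"),((-40,60),"b+"),((60,0),"sec"),((60,40),"sec2")):
        t=S[i-2][2];w=np.array([[np.cos(t),-np.sin(t)],[np.sin(t),np.cos(t)]])@m+S[i-2][:2]
        T=np.linalg.inv(c["cam_to_world"]);q=T[:3,:3]@[*w,42]+T[:3,3]
        uv=(np.array(c["camera_matrix"])@(q/q[2]))[:2].round()
        print(n,uv,withdepth(c,[uv],d).round(1))
for a in (np.pi/2-.1,):
    for x,y,t,z in ((496,-177,np.pi/2-.1,26),(500,200,.46,62),(500,200,.46-np.pi,62),(500,200,2.03,72),(500,200,2.03-np.pi,72)): print(inverse_kinematics((x,y,z),down(t)))
pick(4)
E
```

```text
b- [259. 190.] [[492.6 131.1  38.4]]
b+ [336. 152.] [[438.2 239.8  39.4]]
sec [325. 231.] [[551.5 227.9  50.3]]
sec2 [350. 220.] [[534.5 263.4  50.4]]
b- [201. 133.] [[492.3 132.2  39.7]]
b+ [280.  92.] [[439.3 240.8  38.6]]
sec [273. 179.] [[554.6 231.6  48.7]]
sec2 [298. 166.] [[536.4 266.4  48.7]]
[-0.03447224  0.48327686 -0.4842413   0.         -0.60327817 -1.63632409]
[ 0.68178466  0.4418446  -0.4259287   0.         -0.70302303  2.919808  ]
[ 0.68178466  0.4418446  -0.4259287   0.         -0.70302303 -0.22178466]
[ 6.81784655e-01  4.27193223e-01 -4.17012318e-01 -4.44089210e-16
 -7.26590786e-01 -1.79337731e+00]
[ 6.81784655e-01  4.27193223e-01 -4.17012318e-01  8.88178420e-16
 -7.26590786e-01  1.34821534e+00]
at [534.8 -98.3  90.8] -0.0
down [533.4 -99.1  25.8] -0.6
w 39.67629562051925 F 29.941491186618805
held 39.52782677002365 -0.7 10.8417
```

```bash
python3 - <<'E'
from fit import *
print(G)
place(G,-60,0,np.pi/2,40)
x,y=480,200
movep((480,150,330),down(np.pi/2)); wait(.3)
c,p,d=snap("wrist"); pickle.dump((c,p,d),open("w2.pkl","wb"))
cv2.imwrite("pics/s2.png",cv2.resize(p[80:280,190:430],(720,600))[:,:,::-1])
E
```

```text
[5.01226702e+02 2.03710548e+02 4.60833417e-01]
over [447.9 177.3  70.4] -0.9
touch dz -1.0 8.2
placed 447.4857708940979 177.02886391122277 16.7083 0.5977818296922015
```

View pics/s2.png

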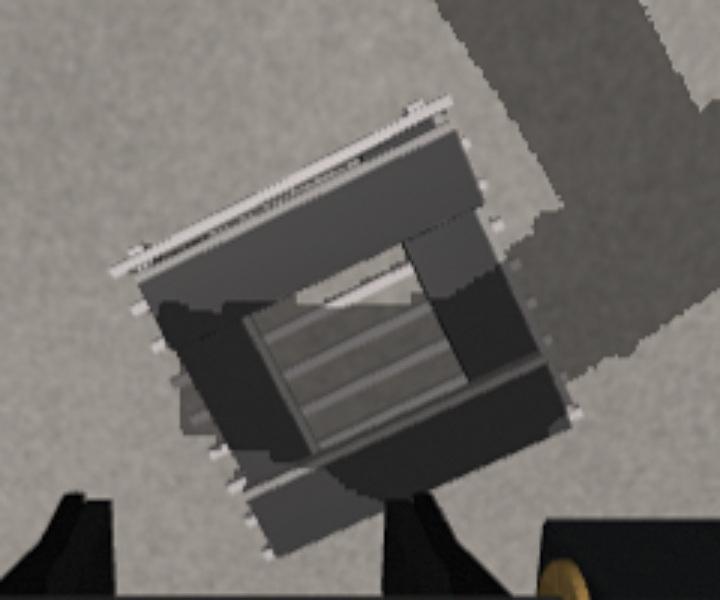

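The crop shows the new vane lying flat across the near end (corners ~(137,285), (455,130), (482,205)), parallel to the second vane at the bottom. I'll check the numbers, then pick vane 3.

```bash
cat > chk.py <<'E'
from fit import *
c,p,d=pickle.load(open("w2.pkl","rb"))
f=lambda L:onplane(c,np.array(L,float)/3+[190,80],50)[:,:2]
n=f([(137,285),(455,130),(482,205)]);s=f([(247,495),(545,358),(572,428),(278,556)])
cn=(n[0]+n[2])/2;cs=((s[0]+s[2])/2+(s[1]+s[3])/2)/2
u=n[1]-n[0];v=s[2]-s[3]
an,as_=np.arctan2(u[1],u[0]),np.arctan2(v[1],v[0])
t=np.mean([an,as_])-np.pi/2; ex=np.array([np.cos(t),np.sin(t)]);ey=np.array([-ex[1],ex[0]])
print("new",cn,an-np.pi/2,np.linalg.norm(u),"sec",cs,as_-np.pi/2,np.linalg.norm(v),"sep",(cs-cn)@ex,(cs-cn)@ey)
cen=cs-60*ex; print("centre from second",cen,"G",G)
E
python3 chk.py; python3 - <<'E'
from h import *
pick(3)
E
```

```text
new [450.35423588 178.75049073] 0.4493981905562161 159.3854719012101 sec [555.23158405 229.93400931] 0.44688856077408934 157.65372294105205 sep 116.69849698424758 0.6866855556732345
centre from second [501.156397  203.9364297] G [5.01226702e+02 2.03710548e+02 4.60833417e-01]
at [ 497.4 -176.4   90.8] -0.5
down [ 496.2 -177.1   25.8] 1.0
w 39.44057826969369 F 29.964662790298462
held 39.43249469223191 -1.9 23.35
```

```bash
python3 - <<'E'
from fit import *
G[2]=.455
place(G,0,60,0,50)
pick(1)
place(G,0,-60,0,50)
movep((480,150,330),down(np.pi/2)); wait(.3)
c,p,d=snap("wrist"); pickle.dump((c,p,d),open("w3.pkl","wb"))
cv2.imwrite("pics/s3.png",cv2.resize(p[80:280,190:430],(720,600))[:,:,::-1])
print(read_time())
E
```

```text
over [475.2 257.8  80.3] -0.6
touch dz -1.0 6.2
placed 474.8589636137085 257.6062098883019 29.275 0.5989879496017542
at [ 517.8 -354.2   90.2] -0.2
down [ 517.1 -355.    25.8] 0.6
w 39.16900592908531 F 30.0001922249794
held 39.37014963101403 -0.7 34.575
over [528.  150.   80.3] -0.6
touch dz -1.0 6.2
placed 527.5944412704109 149.81488650687461 40.7333 0.6010214744390024
41.85
```

View pics/s3.png

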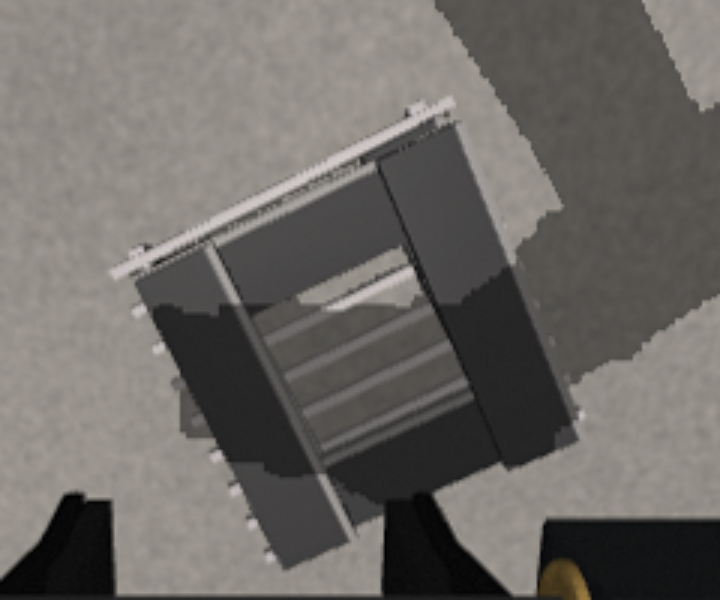

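The crop shows both third-course vanes flush across the second course: left corners (135,280), (207,245), (353,538), (288,570); right corners (378,163), (455,125), (578,438), (507,468). I'll check these numerically and hand in if they hold.

```bash
python3 - <<'E'
from fit import *
c,p,d=pickle.load(open("w3.pkl","rb"));t=.452
r=np.array([[np.cos(t),np.sin(t)],[-np.sin(t),np.cos(t)]]);ok=True
for L,gy in (([(135,280),(207,245),(353,538),(288,570)],-60),([(378,163),(455,125),(578,438),(507,468)],60)):
    px=np.array(L,float)/3+[190,80];P=onplane(c,px,60)[:,:2];m=r@(P.mean(0)-G[:2]);u=(P[2]+P[3]-P[0]-P[1])/2
    da=np.arctan2(u[1],u[0])-t
    z=withdepth(c,[(px.mean(0)+k*(px[2]+px[3]-px[0]-px[1])/2).round() for k in (-.4,0,.4)],d)[:,2]
    print(m.round(1),da.round(3),np.linalg.norm(u).round(1),"z",z.round(1)); ok&=abs(m[0])<10 and abs(m[1]-gy)<10 and abs(da)<.1 and np.all(abs(z-60)<5)
print(ok)
if ok: print(sign_off(),read_time())
E
```

```text
[  1.  -58.6] 0.006 159.3 z [60.5 60.2 58.8]
[ 0.6 59.6] -0.008 156.8 z [59.3 57.8 59.7]
True
the job is handed in; nothing more can be done
the job is handed in; nothing more can be done
```

The drying stack is complete and handed in at about 42 s of the 61 s allowed. All three good vanes measured within about 4 mm and 0.01 rad of their flush places, and I left the reject and the bystanders alone. I took no final picture of the tray to confirm that, and `sign_off()` reported no verdict.

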